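# Close and lock the battery hatch of a model car

## Robot

A 6-joint arm with a two-finger parallel gripper is mounted at the origin on the work surface. World frame = base frame: x ahead of the robot, y to its left, z up, the work surface at z = 0. Lengths are in m, angles in rad, forces in N, time in s.
With the tool pointing down it reaches from about 0.3 to 0.875 m from the base axis. Payload 6.4 kg.
Tool frame: the origin (TCP) lies between the finger pads; the fingertips stand ctrl.tip_extent ahead of it and the grasp point (between the pads) is the TCP (ctrl.tip_extent is the distance from the TCP to the fingertips, in m); z points along the fingers, y is the line along which they close (so a half turn about z gives the same grasp; the last joint's range is limited). The gripper opens to 85 mm and grips with 20 to 120 N. Pads are 22 mm wide; open, the fingers measure 114 mm over their backs; the gripper's body (76 mm by 85 mm) begins 54 mm behind the grasp point. The pads swing forward as they close: fully open they stand 13 mm farther back than shut.
Start: joints at [-1.372, 0.181, 1.607, -0, 1.354, -0.206], TCP at [0.226, -0.529, 0.25] pointing down, gripper open.
Joint ranges: [-2.99, 2.99], [-0.89, 2.07], [0.3, 2.58], [-1.14, 4.28], [0, 2.63], [-3.12, 3.12]. Speed limits (rad/s): [2.57, 2.57, 3.01, 3.14, 3.14, 3.14].

## Interface

Orientations are given as a unit quaternion [w, x, y, z].
In Python, from bench import ctrl gives the robot as it stands.
- The arm moves only by the tool send_rows, never from a script. Its arguments are lists of equal length, an entry for each row: "dr": the turn, a rotation vector about the tool's x, y, z in units of 6 degrees (1.0 is 6 degrees), a list of three; "xyz": the shift along the tool's x, y, z in cm, a list of three; "jaw": the opening in per cent of the stroke, from 0 (shut) to 100 (fully open). In form: {"dr": [[wx, wy, wz], ...], "xyz": [[dx, dy, dz], ...], "jaw": [jaw, ...]}. A call has exactly 8 rows; each row is the pose to reach, as a shift and turn from the pose commanded when the call began, along the tool's axes at that moment; what a row does not reach only later rows make up. A row lasts 1/8 s, in which the tool goes at most 62.5 mm and 10.7 degrees, less where a joint would pass 70% of its speed; a pose out of reach is approached as far as the arm can. A call with a gripper value outside its range is refused whole. The fingers move at their own pace and stop on an object; the grip force is fixed at half the most. Time passes only in rows, so rows that repeat a pose let the fingers close, or fill a call up. It gives the time, the measured TCP pose, the force, the opening and the grip force at its end, in the units of the state.
- ctrl.get_obs(): the state, without advancing time (a new reading comes with each control period).
- ctrl.camera(name): name is "side" or "top"; returns the picture (420x560x3 uint8, red, green, blue); there is no depth.
- ctrl.calibration(name): a dict with "camera_matrix" (3x3 intrinsics, pixels), "world_from_camera" (4x4, takes a point from camera to world coordinates). Camera axes: x right, y up, looking along -z (the intrinsics and any distortion apply to the point x, -y, -z); pixel columns grow to the right and rows downward; lengths in m; the calibration is good to about 2 mm. A picture is of the moment at which its call begins. calibration takes no time and is no camera call.
- ctrl.hand_in(): hands the job in; it is judged then, once.
The state is a dict: "time_s": time; "q": joint angles; "dq": joint speeds; "joint_efforts": joint torques, N m; "eef_pos": TCP position; "eef_rot": TCP orientation; "wrist_force": force on the tool from outside, world axes, zero at the start; "torque": the same for the moment, N m; "opening": opening from 0.0 (shut) to 1.0 (fully open); "grasp_force": force on a finger pad.
Only numpy, scipy, OpenCV 4.12 (cv2) and the standard library are available. Lean on these libraries where they do the work, as an engineer would, in place of code of your own. Each camera call takes 0.05 s, during which the arm holds its last target. There are 200 camera calls.

## Task

Close up the battery bay of the upturned white model car: first slide the grey hatch fully shut, then take the orange-handled key from its wooden stand and, with its blade in the slot, turn each of the two brass screw heads clockwise as far as it goes, so that its steel clip lies over the hatch. Finally put the key back upright in its stand, fully home, and leave the paint jar, spray can and tape roll where they are.

Things in the scene. Friction and masses are not known exactly. Their poses are not given: they have to be found in the camera images.
- model: White model car lying belly up in a grey foam cradle, fixed to the bench, 255 x 200 mm over its four black wheels (tops 80 mm above the bench; at x +-72, y +-91 mm). Flat white belly (the deck) 72 mm above the bench. Origin: centre of the underside, on the bench; z up, x along its length, the way the hatch slides shut. Battery bay (blue cells) mid-deck; grey rails 5 mm high at y +-41 mm.
- hatch (a joint): Grey hatch plate, 80 x 74 x 4 mm, that slides on the deck along the model's x. Value: how far it still is from shut, in m (0 shut against its stop, 0.055 widest open, displaced to the model's -x). It slides with about 1.5 N of friction.
- hatch_tab (a point): Middle of the top edge of the red push tab that stands on the hatch, 44 mm wide (along y), 6 mm thick (along x), 16 mm high, top 21 mm above the deck; axes as the model's. Hatch plate extends 43 mm behind (to -x of) the tab's rear face; its top is 5 mm above the deck. With the hatch shut the tab stands 10 mm to +x of the model's centre.
- clip_left (a joint): Captive screw on the model's +y side, with a brass slotted head and a steel clip below it. Value in rad: grows as it turns clockwise seen from above, 0 to 1.35; at 1.35 it is at its stop and the clip lies over the hatch's edge (clip along the model's -y).
- clip_left_slot (a point): Middle of the floor of the slot in the left brass head, on the screw's axis (model x 0, y +60 mm, 82 mm above the bench). Its x axis lies along the slot and along the clip, which points to +x; z up. Head 25 to 26 mm across, top 8 mm above this point; slot 6 mm wide, 8 mm deep, open at both ends. Clip reaches 38 mm from the axis, 14 mm wide.
- clip_right (a joint): The same kind of captive screw on the model's -y side; 0 to 1.35 rad clockwise seen from above, 1.35 at its stop with the clip over the hatch's edge (clip along the model's +y).
- clip_right_slot (a point): Middle of the floor of the slot in the right brass head, on the screw's axis (model x 0, y -60 mm, 82 mm above the bench); axes and sizes as for the left one.
- key: Slotted key, about 90 g, standing upright in the stand. Origin: centre of the underside of its dark collar (30 mm diameter, 6 mm high), z up along the key. Above the collar a flat orange handle 36 mm (x) x 16 mm (y) x 44 mm high, to 50 mm above the origin. Below it a steel shaft 14 mm in diameter, 50 mm long, ending in a blade.
- key_tip (a point): Middle of the blade's lower edge, 58 mm below the key's origin; blade 16 mm wide (along x), 3 mm thick (along y), 8 mm long. Axes as the key's.
- stand_seat (a point): Centre of the mouth of the round hole in the top of the wooden stand block (70 x 70 x 68 mm, fixed to the bench); hole 20 mm in diameter, 62 mm deep, with a small chamfer. The key's collar rests here: its origin is at this point when seated. z up.
- paint_jar: Blue paint jar with black cap, 44 mm diameter, 60 mm high, to be left alone. Origin: centre of its underside.
- spray_can: Red spray can with a paper label, 54 mm diameter, 140 mm high, to be left alone. Origin: centre of its underside.
- tape_roll: Yellow tape roll lying flat, 90 mm diameter, 25 mm high, to be left alone. Origin: centre of its underside.
There are look-alikes about, which are no part of the job. There is more than one size of the key; the one meant has the size given above.

How it is judged:
On the way, in this order (a step that is already met when the one before it is completed fails the run):
1. the hatch is slid shut (value of joint hatch below 0.004 m), for 0.1 s.
2. one screw is turned to its stop with the key's blade in its slot (((value of joint clip_left above 1.22 rad and distance between key_tip and clip_left_slot below 0.008 m) or (value of joint clip_right above 1.22 rad and distance between key_tip and clip_right_slot below 0.008 m))), for 0.1 s.
3. the other screw is turned to its stop with the key's blade in its slot (value of joint each of clip_left, clip_right above 1.22 rad and (distance between key_tip and clip_left_slot below 0.008 m or distance between key_tip and clip_right_slot below 0.008 m)), for 0.1 s.
At the end, for the whole second after the job is handed in: The hatch is shut to within 4 mm, both screws are within 0.13 rad of their stops (above 1.22 of 1.35 rad), and the key stands at rest in its stand, its collar within 6 mm of the seat and tilted less than 0.12 rad (value of joint hatch below 0.004 m and value of joint each of clip_left, clip_right above 1.22 rad and distance between key and stand_seat below 0.006 m and angle between key's own z axis and vertical below 0.12 rad and linear speed of key below 0.02 m/s); the robot touches nothing.
It fails at once if a screw is turned over (past 0.8 rad) while the hatch is still open (value of joint hatch above 0.008 m and value of joint any of clip_left, clip_right above 0.8 rad).
It fails at once if the paint jar, spray can or tape roll is moved by more than 25 mm (distance of any of paint_jar, spray_can, tape_roll from where it was at the start of the episode above 0.025 m).
It also fails if it takes over 72 s, if anything falls off the work surface, if the arm or the gripper's body presses on something with over 40 N, if the wrist force passes 120 N, or if a joint passes its speed limit or range.

## Working session

There is one attempt and no reset: what is moved stays moved. The work goes in short steps, Python scripts to look and compute and a tool call to move; the robot and the scene stay as the last step left them, time stands still between calls to the robot, and variables do not carry over. Pictures are saved under pics/ and viewed, at most 10 in all, crops included, and the job is handed in when it is done.

Besides the shell and the picture viewer there is one more tool, called after ">>>" as name(argument=value, ...), one argument or row to a line, values as JSON. send_rows: Moves the arm, as the interface text tells. Its arguments: {"type":"object","properties":{"dr":{"type":"array","items":{"type":"array","items":{"type":"number"}}},"xyz":{"type":"array","items":{"type":"array","items":{"type":"number"}}},"jaw":{"type":"array","items":{"type":"number"}}},"required":["dr","xyz","jaw"]}

```bash
mkdir -p pics; python3 - <<'E'
from bench import ctrl
import cv2
for n in("top","side"):
    im=ctrl.camera(n); cv2.imwrite(f"pics/{n}0.png",im[:,:,::-1])
    c=ctrl.calibration(n); print(n,c)
o=ctrl.get_obs(); print(o["eef_pos"],o["eef_rot"],o["opening"],ctrl.tip_extent)
E
```

```text
top {'camera_matrix': array([[473.77200677,   0.        , 280.1217832 ],
       [  0.        , 473.77200677, 206.23433717],
       [  0.        ,   0.        ,   1.        ]]), 'world_from_camera': array([[ 0.01974396,  0.99527856, -0.09503034,  0.51671038],
       [-0.99972175,  0.02087998,  0.01097476,  0.00725065],
       [ 0.01290717,  0.09478721,  0.99541388,  1.36005502],
       [ 0.        ,  0.        ,  0.        ,  1.        ]])}
side {'camera_matrix': array([[544.85652875,   0.        , 284.13251336],
       [  0.        , 544.85652875, 211.71721284],
       [  0.        ,   0.        ,   1.        ]]), 'world_from_camera': array([[ 0.95581428,  0.14421949, -0.25616363,  0.24871202],
       [-0.29313599,  0.53322044, -0.79356616, -1.10227431],
       [ 0.02214397,  0.83359265,  0.55193563,  0.87769149],
       [ 0.        ,  0.        ,  0.        ,  1.        ]])}
[ 0.22637457 -0.52804477  0.24947137] [-8.11815056e-04  9.79586920e-01  2.01019418e-01 -2.20574851e-06] 1.0003035203085462 0.019
```

View pics/top0.png

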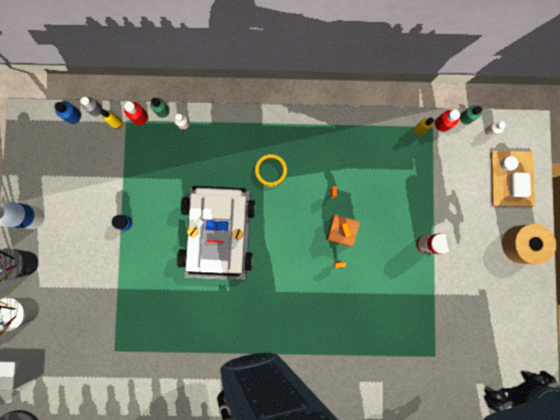

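View pics/side0.png

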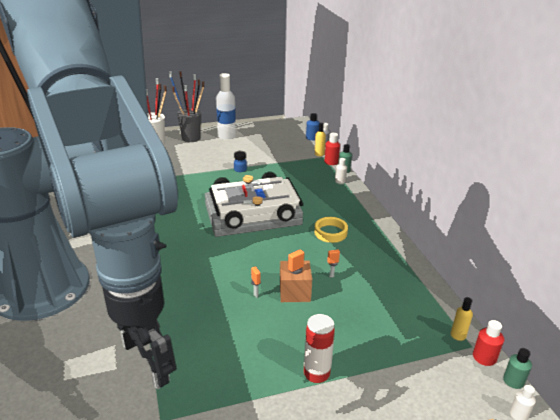

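The orange things are at top (335,191), (345,230) and (340,265). The middle one stands in the wooden block, so it is my choice. The car is at about (217,230), with its red tab at (214,241) and brass heads at (193,231) and (238,234). The hatch closes towards image-up (world +x). Next I check a close crop and measure.

```bash
cat > h.py <<'E'
from bench import ctrl
import numpy as np, cv2
CAL={n:ctrl.calibration(n) for n in("top","side")}
def ray(n,px):
    c=CAL[n];K=c["camera_matrix"];T=c["world_from_camera"]
    d=np.linalg.inv(K)@[px[0],px[1],1]; d=T[:3,:3]@[d[0],-d[1],-d[2]]
    return T[:3,3],d/np.linalg.norm(d)
def plane(n,px,z):
    o,d=ray(n,px); return o+d*(z-o[2])/d[2]
def proj(n,P):
    c=CAL[n];T=c["world_from_camera"];p=T[:3,:3].T@(np.array(P)-T[:3,3]);p=c["camera_matrix"]@[p[0],-p[1],-p[2]];return p[:2]/p[2]
def two(a,b):
    (o1,d1),(o2,d2)=ray("top",a),ray("side",b)
    A=np.c_[d1,-d2];s=np.linalg.lstsq(A,o2-o1,rcond=None)[0]
    p,q=o1+d1*s[0],o2+d2*s[1];return (p+q)/2,np.linalg.norm(p-q)
def blobs(im,lo,hi,box,amin=4):
    hsv=cv2.cvtColor(im,cv2.COLOR_RGB2HSV);m=cv2.inRange(hsv,lo,hi)
    x0,y0,x1,y1=box;k=np.zeros_like(m);k[y0:y1,x0:x1]=m[y0:y1,x0:x1]
    cs,_=cv2.findContours(k,cv2.RETR_EXTERNAL,cv2.CHAIN_APPROX_NONE)
    out=[]
    for c in cs:
        if cv2.contourArea(c)>=amin:
            t=np.zeros_like(m);cv2.drawContours(t,[c],-1,255,-1);mm=cv2.moments(t&k,True)
            if mm["m00"]: out.append((round(mm["m10"]/mm["m00"],1),round(mm["m01"]/mm["m00"],1),mm["m00"],cv2.minAreaRect(c)))
    return out
E
python3 - <<'E'
import cv2,numpy as np
t=cv2.imread("pics/top0.png");s=cv2.imread("pics/side0.png")
a=cv2.resize(t[180:285,170:265],None,fx=4,fy=4,interpolation=cv2.INTER_CUBIC)
b=cv2.resize(t[180:285,310:375],None,fx=4,fy=4,interpolation=cv2.INTER_CUBIC)
cv2.imwrite("pics/c1.png",np.hstack([a,b]))
a=cv2.resize(s[165:240,195:315],None,fx=4,fy=4,interpolation=cv2.INTER_CUBIC)
b=cv2.resize(s[235:310,240:320],None,fx=4,fy=4,interpolation=cv2.INTER_CUBIC)
cv2.imwrite("pics/c2.png",np.hstack([a,b]))
E
```

```text
(no output)
```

View pics/c1.png

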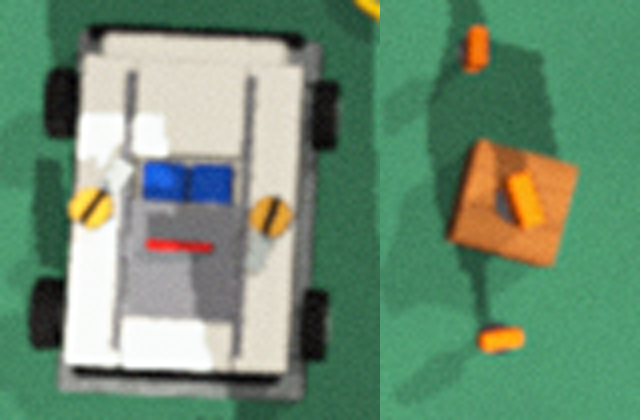

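View pics/c2.png

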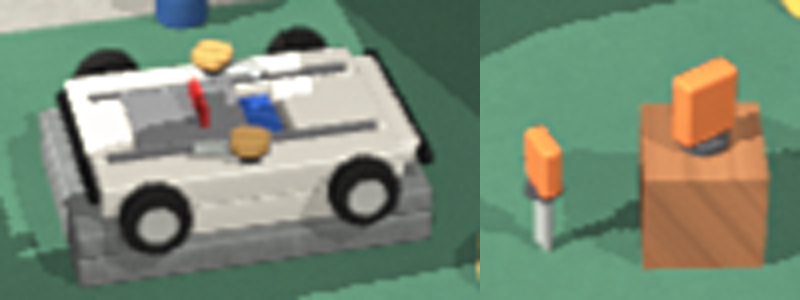

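The top crop shows the left head at about crop (92,208) with its clip pointing up-right. The right head is at (271,216) with its clip pointing down, and the red tab is at (180,246). The big handle in the wooden block is clearly larger than its two neighbours, which stand loose on the mat, so it is the right key.

```bash
cat > m.py <<'E'
from h import *
np.set_printoptions(precision=4,suppress=True)
t=cv2.imread("pics/top0.png")[:,:,::-1].copy();s=cv2.imread("pics/side0.png")[:,:,::-1].copy()
def show(n,im,lo,hi,box,z):
    r=blobs(im,lo,hi,box)
    for x,y,a,rc in r:
        bp=cv2.boxPoints(rc);w=[plane(n,p,z)[:2] for p in bp]
        print(n,(x,y),a,"P",plane(n,(x,y),z),"sides",np.linalg.norm(w[1]-w[0]).round(4),np.linalg.norm(w[2]-w[1]).round(4),"ang",np.degrees(np.arctan2(*(w[1]-w[0])[::-1])).round(1))
    return r
B=(14,110,100)
print("brass");show("top",t,B,(32,255,255),(180,215,255,250),.09);show("side",s,B,(32,255,255),(235,170,275,210),.09)
print("tab");show("top",t,(0,150,120),(6,255,255),(195,225,235,255),.093);show("side",s,(0,150,100),(6,255,255),(225,175,265,205),.085)
print("key");show("top",t,(5,190,190),(16,255,255),(320,180,365,275),.118)
show("side",s,(5,170,150),(16,255,255),(240,240,350,290),.1)
print("stand");show("top",t,(3,90,60),(16,255,255),(320,205,365,250),.068)
E
python3 m.py
```

```text
brass
top (237.0, 233.6) 68.0 P [0.562  0.1071 0.09  ] sides 0.0228 0.0263 ang -16.8
top (192.0, 231.5) 82.0 P [0.5652 0.2274 0.09  ] sides 0.0267 0.0241 ang -88.8
side (256.9, 200.1) 58.0 P [0.5599 0.1038 0.09  ] sides 0.0218 0.0303 ang -15.0
side (247.6, 178.5) 59.0 P [0.5635 0.2232 0.09  ] sides 0.0387 0.0328 ang 49.7
tab
top (214.0, 241.0) 29.0 P [0.541  0.1675 0.093 ] sides 0.0053 0.04 ang -4.4
side (244.5, 190.3) 25.0 P [0.5414 0.17   0.085 ] sides 0.007 0.0592 ang 18.7
key
top (346.2, 229.1) 48.0 P [ 0.5786 -0.1812  0.118 ] sides 0.0222 0.0437 ang -83.6
top (334.3, 191.4) 37.0 P [ 0.6777 -0.149   0.118 ] sides 0.0106 0.024 ang -88.8
side (255.7, 277.4) 74.0 P [ 0.4735 -0.2163  0.1   ] sides 0.0437 0.0155 ang 75.8
side (295.5, 262.4) 195.0 P [ 0.5735 -0.19    0.1   ] sides 0.047 0.0503 ang 10.5
side (333.1, 256.1) 121.0 P [ 0.6645 -0.1912  0.1   ] sides 0.0235 0.045 ang -15.4
stand
top (342.2, 230.4) 631.0 P [ 0.5773 -0.1778  0.068 ] sides 0.0724 0.0736 ang -13.4
```

```bash
python3 - <<'E'
import cv2,numpy as np
t=cv2.imread("pics/top0.png");s=cv2.imread("pics/side0.png")
f=lambda i,k:cv2.resize(i,None,fx=k,fy=k,interpolation=cv2.INTER_CUBIC)
cv2.imwrite("pics/c3.png",np.hstack([f(t[212:246,328:360],12),f(s[246:280,280:310],12)]))
E
```

```text
(no output)
```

View pics/c3.png

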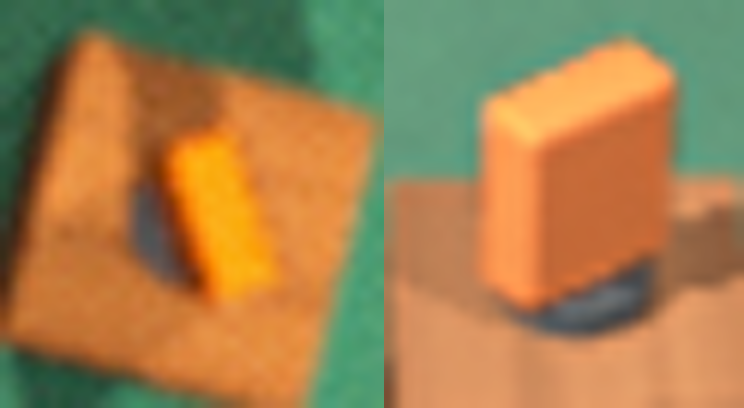

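The top crop gives the handle's top-face corners as (165,145), (222,128), (278,280) and (218,300). The side crop gives (485,100), (628,38), (672,75) and (535,138).

```bash
python3 - <<'E'
from h import *
np.set_printoptions(precision=4,suppress=True)
T=[(165,145),(222,128),(278,280),(218,300)]
S=[(485,100),(628,38),(672,75),(535,138)]
for n,C,o in(("top",T,(328,212)),("side",[(x-384,y) for x,y in S],(280,246))):
    w=np.array([plane(n,((x+.5)/12+o[0]-.5,(y+.5)/12+o[1]-.5),.118)[:2] for x,y in C])
    print(n,w.mean(0))
    for i in range(4):
        d=w[(i+1)%4]-w[i];print(np.linalg.norm(d).round(4),np.degrees(np.arctan2(d[1],d[0])).round(1))
o=ctrl.get_obs();print(o["q"],o["wrist_force"])
# model outline (bright belly) yaw via rails: dark-grey, endpoints by eye in c1
for a,b in(((120,355),(130,72)),((237,355),(250,78))):
    p=[plane("top",(170+x/4,180+y/4),.077)[:2] for x,y in(a,b)];d=p[1]-p[0];print("rail",p,np.linalg.norm(d),np.degrees(np.arctan2(d[1],d[0])))
for nm,a,b in(("slotL",(80,221),(106,194)),("slotR",(262,234),(281,199)),("clipL",(92,208),(124,166)),("clipR",(271,216),(257,268))):
    p=[plane("top",(170+x/4,180+y/4),.09)[:2] for x,y in(a,b)];d=p[1]-p[0];print(nm,np.linalg.norm(d),np.degrees(np.arctan2(d[1],d[0])))
E
```

```text
top [ 0.5781 -0.1805]
0.0131 -72.3
0.0353 -159.3
0.0139 109.5
0.0357 19.4
side [ 0.5776 -0.1786]
0.034 19.0
0.0139 -71.5
0.033 -159.8
0.0146 112.5
[-1.3723  0.1815  1.6079 -0.      1.3538 -0.2063] [ 0.2235  0.3965 -0.201 ]
rail [array([0.4664, 0.2046]), array([0.6573, 0.2046])] 0.19090222242778773 0.011606658258186471
rail [array([0.4679, 0.1263]), array([0.6549, 0.123 ])] 0.187043138119673 -0.9922060428166944
slotL 0.024803057161973115 -42.205235582743235
slotR 0.026515586096915938 -26.983546229942043
clipL 0.035035326910614346 -35.48016479340957
clipR 0.035808484459985336 166.51828580805116
```

```bash
cat >> h.py <<'E'
from scipy.spatial.transform import Rotation as Ro
def pose():
    o=ctrl.get_obs();w,x,y,z=o["eef_rot"];R=Ro.from_quat([x,y,z,w]).as_matrix();return o,R
def go(x,y,z,A):
    o,R=pose();d=R.T@(np.array([x,y,z])-o["eef_pos"])*100
    a=np.radians(A);G=np.array([[np.cos(a),np.sin(a),0],[np.sin(a),-np.cos(a),0],[0,0,-1]])
    r=np.degrees(Ro.from_matrix(R.T@G).as_rotvec())/6
    print("xyz",d.round(2),"dr",r.round(2))
def st():
    o,R=pose();print("t",round(o["time_s"],2),"p",o["eef_pos"].round(4),"A",np.degrees(np.arctan2(R[1,0],R[0,0])).round(1),"tilt",np.degrees(np.arccos(-R[2,2])).round(2),"F",o["wrist_force"].round(1),"T",o["torque"].round(2),"op",round(o["opening"],3),"g",round(o["grasp_force"],1),"j6",round(o["q"][5],2))
E
python3 -c "
from h import *
st();go(.512,.167,.2,-1)"
```

```text
t 0.1 p [ 0.2264 -0.528   0.2495] A 23.2 tilt 0.09 F [ 0.2  0.4 -0.2] T [ 0.04  0.04 -0.04] op 1.0 g 0.0 j6 -0.21
xyz [ 53.63 -52.63   5.05] dr [-0.02  0.    4.03]
```

>>> send_rows(
  dr=[
    [0,0,0.5],
    [0,0,1],
    [0,0,1.5],
    [0,0,2],
    [0,0,2.5],
    [0,0,3],
    [0,0,3.5],
    [0,0,4],
  ],
  xyz=[
    [4.4,-4.3,0],
    [8.8,-8.6,0],
    [13.2,-12.9,0],
    [17.6,-17.2,0],
    [22,-21.5,0],
    [26.4,-25.8,0],
    [30.8,-30.1,0],
    [35.2,-34.4,0],
  ],
  jaw=[0,0,0,0,0,0,0,0],
)

```text
time_s: 1.1
eef_pos: [0.4148, -0.0717, 0.2503]
eef_rot: [0.0, 1.0, -0.008, 0.0]
wrist_force: [0.4, -0.9, -0.2]
opening: 0.0
grasp_force: 0.0
```

```bash
python3 -c "
from h import *
st();go(.512,.167,.2,-1)"
```

```text
t 1.1 p [ 0.4148 -0.0717  0.2503] A -0.9 tilt 0.03 F [ 0.4 -0.9 -0.2] T [-0.07 -0.    0.02] op 0.0 g 0.0 j6 1.13
xyz [  9.33 -24.03   5.03] dr [ 0.   -0.    0.01]
```

>>> send_rows(
  dr=[
    [0,0,0],
    [0,0,0],
    [0,0,0],
    [0,0,0],
    [0,0,0],
    [0,0,0],
    [0,0,0],
    [0,0,0],
  ],
  xyz=[
    [2.1,-5.5,1],
    [4.2,-11,2],
    [6.3,-16.5,3],
    [8.4,-22,4],
    [9.3,-24,6],
    [9.3,-24,9],
    [9.3,-24,11],
    [9.3,-24,13],
  ],
  jaw=[0,0,0,0,0,0,0,0],
)

```text
time_s: 2.1
eef_pos: [0.5104, 0.1651, 0.119]
eef_rot: [0.0, 1.0, -0.007, -0.001]
wrist_force: [0.1, 0.3, -0.1]
opening: -0.001
grasp_force: 0.0
```

```bash
python3 - <<'E'
from h import *
st();go(.512,.167,.104,-1)
t=ctrl.camera("top");s=ctrl.camera("side")
f=lambda i,k:cv2.resize(i[:,:,::-1],None,fx=k,fy=k,interpolation=cv2.INTER_CUBIC)
cv2.imwrite("pics/p1.png",np.hstack([f(t[185:275,170:265],4),f(s[110:200,205:305],4)]))
E
```

```text
t 2.1 p [0.5104 0.1651 0.119 ] A -0.8 tilt 0.07 F [ 0.1  0.3 -0.1] T [-0.05  0.   -0.03] op -0.001 g 0.0 j6 1.68
xyz [ 0.16 -0.19  1.5 ] dr [0.   0.01 0.04]
```

View pics/p1.png

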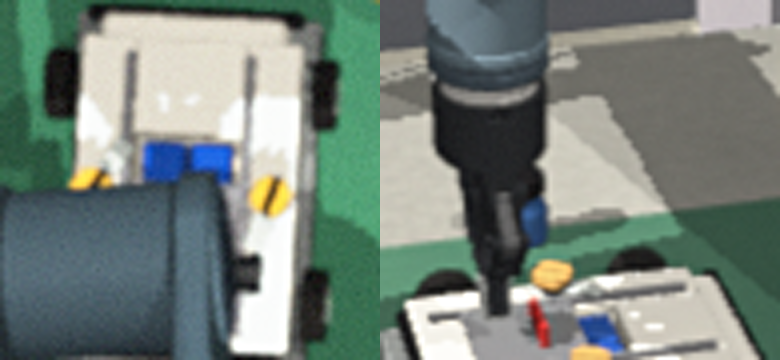

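The view shows the closed fingers behind the red tab, over the hatch plate. Next I lower and push.

>>> send_rows(
  dr=[
    [0,0,0],
    [0,0,0],
    [0,0,0],
    [0,0,0],
    [0,0,0],
    [0,0,0],
    [0,0,0],
    [0,0,0],
  ],
  xyz=[
    [0,-0.2,0.8],
    [0,-0.2,1.5],
    [0.8,-0.2,1.5],
    [1.5,-0.2,1.5],
    [2.2,-0.2,1.5],
    [2.9,-0.2,1.5],
    [3.6,-0.2,1.5],
    [4.2,-0.2,1.5],
  ],
  jaw=[0,0,0,0,0,0,0,0],
)

```text
time_s: 3.2
eef_pos: [0.5534, 0.1663, 0.1053]
eef_rot: [0.0, 1.0, -0.007, -0.0]
wrist_force: [-1.1, -0.6, 1.6]
opening: -0.004
grasp_force: 0.8
```

>>> send_rows(
  dr=[
    [0,0,0],
    [0,0,0],
    [0,0,0],
    [0,0,0],
    [0,0,0],
    [0,0,0],
    [0,0,0],
    [0,0,0],
  ],
  xyz=[
    [0.1,0,0],
    [0.2,0,0],
    [0.25,0,0],
    [0.3,0,0],
    [0.35,0,0],
    [0.4,0,0],
    [0.4,0,0],
    [0.4,0,0],
  ],
  jaw=[0,0,0,0,0,0,0,0],
)

```text
time_s: 4.2
eef_pos: [0.5569, 0.1663, 0.1053]
eef_rot: [0.0, 1.0, -0.007, 0.0]
wrist_force: [-0.9, -0.3, -0.8]
opening: 0.002
grasp_force: 0.6
```

Not at the stop yet, so I creep on.

>>> send_rows(
  dr=[
    [0,0,0],
    [0,0,0],
    [0,0,0],
    [0,0,0],
    [0,0,0],
    [0,0,0],
    [0,0,0],
    [0,0,0],
  ],
  xyz=[
    [0.1,0,0],
    [0.15,0,0],
    [0.2,0,0],
    [0.25,0,0],
    [0.3,0,0],
    [0.3,0,0],
    [0.3,0,0],
    [0.3,0,0],
  ],
  jaw=[0,0,0,0,0,0,0,0],
)

```text
time_s: 5.2
eef_pos: [0.5588, 0.1663, 0.1051]
eef_rot: [0.0, 1.0, -0.007, -0.001]
wrist_force: [-7.1, -1.1, 2.9]
opening: 0.0
grasp_force: 3.3
```

>>> send_rows(
  dr=[
    [0,0,0],
    [0,0,0],
    [0,0,0],
    [0,0,0],
    [0,0,0],
    [0,0,0],
    [0,0,0],
    [0,0,0],
  ],
  xyz=[
    [0.05,0,0],
    [0.1,0,0],
    [0.15,0,0],
    [0.15,0,0],
    [-0.5,0,0],
    [-1.0,0,-2],
    [-1.0,0,-6],
    [-1.0,0,-10],
  ],
  jaw=[0,0,0,0,0,0,0,0],
)

```text
time_s: 6.2
eef_pos: [0.5504, 0.1666, 0.2066]
eef_rot: [-0.0, 1.0, -0.007, 0.001]
wrist_force: [1.2, 0.1, -0.5]
opening: -0.0
grasp_force: 0.0
```

```bash
python3 -c "
from h import *
st();go(.578,-.1797,.2,19.3)"
```

```text
t 6.2 p [0.5504 0.1666 0.2066] A -0.8 tilt 0.1 F [ 1.2  0.1 -0.5] T [0.04 0.02 0.01] op -0.0 g 0.0 j6 1.67
xyz [ 3.25 34.58  0.65] dr [-0.   -0.02 -3.35]
```

>>> send_rows(
  dr=[
    [0,0,-0.5],
    [0,0,-1],
    [0,0,-1.5],
    [0,0,-2],
    [0,0,-2.5],
    [0,0,-3],
    [0,0,-3.35],
    [0,0,-3.35],
  ],
  xyz=[
    [0.5,5,0],
    [1,10,0],
    [1.5,15,0],
    [2,20,0],
    [2.5,25,0],
    [3,30,0.3],
    [3.2,34.5,0.6],
    [3.2,34.5,0.6],
  ],
  jaw=[55,55,55,55,55,55,55,55],
)

```text
time_s: 7.2
eef_pos: [0.5774, -0.1825, 0.1994]
eef_rot: [0.001, 0.986, 0.166, 0.001]
wrist_force: [-0.0, 0.6, 0.2]
opening: 0.549
grasp_force: 0.0
```

```bash
python3 - <<'E'
from h import *
st();go(.578,-.1797,.096,19.3)
t=ctrl.camera("top");s=ctrl.camera("side")
f=lambda i,k:cv2.resize(i[:,:,::-1],None,fx=k,fy=k,interpolation=cv2.INTER_CUBIC)
cv2.imwrite("pics/p2.png",np.hstack([f(t[195:260,170:265],5),f(s[215:280,260:320],5)]))
for x,y,a,rc in blobs(t,(0,150,120),(6,255,255),(195,215,235,255)): print("tab",plane("top",(x,y),.093),a)
for x,y,a,rc in blobs(t,(14,110,100),(32,255,255),(180,210,255,250)): print("head",plane("top",(x,y),.09),a)
E
```

```text
t 7.2 p [ 0.5774 -0.1825  0.1994] A 19.1 tilt 0.13 F [-0.   0.6  0.2] T [ 0.   -0.01  0.  ] op 0.549 g 0.0 j6 0.74
xyz [ 0.13 -0.26 10.34] dr [ 0.02 -0.01 -0.04]
tab [0.57354075 0.16486194 0.093     ] 37.0
head [0.56202009 0.10687274 0.09      ] 76.0
head [0.56519566 0.22716446 0.09      ] 74.0
```

View pics/p2.png

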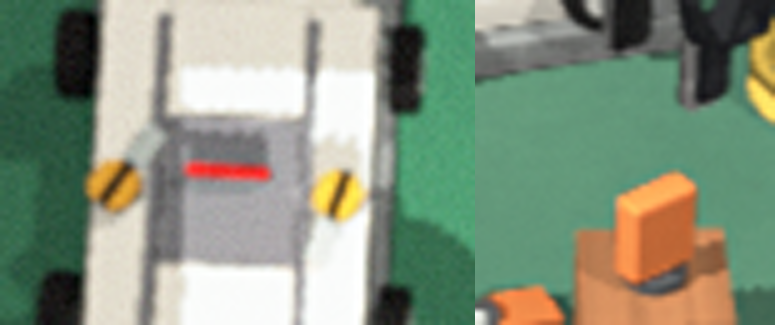

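The hatch is shut: the tab is 10 mm past centre. The jaws stand over the key. Something orange shows at side (268,277), so I check it numerically.

```bash
python3 - <<'E'
from h import *
t=ctrl.camera("top");s=ctrl.camera("side")
for n,im,b in(("top",t,(310,170,375,290)),("side",s,(230,230,350,330))):
    for x,y,a,rc in blobs(im,(4,170,150),(16,255,255),b): print(n,x,y,a,rc)
for nm,c in(("L",(115,186)),("R",(338,196))):
    # slot: dark pixels inside head
    cx,cy=170+c[0]/5,195+c[1]/5
    g=cv2.cvtColor(t,cv2.COLOR_RGB2HSV)[:,:,2].astype(float)
    up=cv2.resize(g[195:260,170:265],None,fx=8,fy=8,interpolation=cv2.INTER_CUBIC)
    yy,xx=np.mgrid[:up.shape[0],:up.shape[1]];m=(xx-c[0]*1.6)**2+(yy-c[1]*1.6)**2<(8*4.2)**2
    w=np.where(m,np.clip(np.percentile(up[m],45)-up,0,None),0);w/=w.sum()
    mx,my=(w*xx).sum(),(w*yy).sum();C=np.array([[(w*(xx-mx)**2).sum(),(w*(xx-mx)*(yy-my)).sum()],[0,(w*(yy-my)**2).sum()]]);C[1,0]=C[0,1]
    e,v=np.linalg.eigh(C);v=v[:,1];p0=np.array([(mx+.5)/8-.5+170,(my+.5)/8-.5+195])
    P=plane("top",p0,.09);d=plane("top",p0+v,.09)-P;print(nm,P.round(4),np.degrees(np.arctan2(d[1],d[0])).round(1),np.sqrt(e))
E
```

```text
top 319.8 246.3 97.0 ((320.4599609375, 246.72000122070312), (11.7379732131958, 9.758074760437012), 81.8698959350586)
top 348.5 241.9 53.0 ((348.5999755859375, 242.3000030517578), (7.602630138397217, 7.155416965484619), 26.56505012512207)
top 334.3 221.5 53.0 ((334.29998779296875, 221.6000213623047), (4.110960960388184, 12.965337753295898), 18.434947967529297)
side 341.3 298.5 34.0 ((340.3385009765625, 297.90771484375), (16.124515533447266, 6.697875499725342), 29.744882583618164)
side 270.1 277.6 99.0 ((270.19000244140625, 277.3299865722656), (9.192388534545898, 11.596552848815918), 81.8698959350586)
side 295.4 262.3 199.0 ((296.0513916015625, 262.2919006347656), (14.263165473937988, 18.747976303100586), 72.89727020263672)
L [0.565  0.2266 0.09  ] 146.6 [ 5.0851899  19.04436487]
R [0.5619 0.1066 0.09  ] 160.9 [ 4.77817723 18.81602337]
```

```bash
python3 -c "
from h import *
st();go(.578,-.1797,.096,19.3)"
```

```text
t 7.4 p [ 0.5773 -0.1779  0.1994] A 19.3 tilt 0.03 F [-0.5 -0.2 -0.7] T [-0.    0.01 -0.01] op 0.548 g 0.0 j6 0.74
xyz [ 0.    0.19 10.34] dr [ 0.   -0.01  0.01]
```

>>> send_rows(
  dr=[
    [0,0,0],
    [0,0,0],
    [0,0,0],
    [0,0,0],
    [0,0,0],
    [0,0,0],
    [0,0,0],
    [0,0,0],
  ],
  xyz=[
    [0,0.2,2],
    [0,0.2,4],
    [0,0.2,6],
    [0,0.2,8],
    [0,0.2,9.4],
    [0,0.2,10.3],
    [0,0.2,10.3],
    [0,0.2,10.3],
  ],
  jaw=[55,55,55,55,55,55,55,0],
)

```text
time_s: 8.4
eef_pos: [0.5782, -0.1812, 0.097]
eef_rot: [0.0, 0.986, 0.168, 0.0]
wrist_force: [0.5, 1.0, -0.2]
opening: 0.35
grasp_force: 0.0
```

>>> send_rows(
  dr=[
    [0,0,0],
    [0,0,0],
    [0,0,0],
    [0,0,0],
    [0,0,0],
    [0,0,0],
    [0,0,0],
    [0,0,0],
  ],
  xyz=[
    [0,0,0],
    [0,0,0],
    [0,0,0],
    [0,0,0],
    [0,0,0],
    [0,0,0],
    [0,0,0],
    [0,0,0],
  ],
  jaw=[0,0,0,0,0,0,0,0],
)

```text
time_s: 9.4
eef_pos: [0.5784, -0.1812, 0.0973]
eef_rot: [0.001, 0.986, 0.168, 0.001]
wrist_force: [-0.2, -0.8, 6.2]
opening: 0.179
grasp_force: 58.9
```

```bash
python3 -c "
from h import *
st()"
```

```text
t 9.4 p [ 0.5784 -0.1812  0.0973] A 19.3 tilt 0.11 F [-0.2 -0.8  6.2] T [ 0.13  0.06 -0.03] op 0.179 g 58.9 j6 0.73
```

>>> send_rows(
  dr=[
    [0,0,0],
    [0,0,0],
    [0,0,0],
    [0,0,-1],
    [0,0,-2.6],
    [0,0,-4.2],
    [0,0,-5.8],
    [0,0,-7.4],
  ],
  xyz=[
    [0,0,-2],
    [0,0,-5],
    [0,0,-8],
    [0,0,-11],
    [0,0,-11],
    [0,0,-11],
    [0,0,-11],
    [0,0,-11],
  ],
  jaw=[0,0,0,0,0,0,0,0],
)

```text
time_s: 10.4
eef_pos: [0.5776, -0.1808, 0.2072]
eef_rot: [0.0, 0.848, 0.53, 0.0]
wrist_force: [-0.0, 0.4, -2.1]
opening: 0.178
grasp_force: 58.4
```

```bash
python3 -c "
from h import *
st();go(.562,.1068,.205,160.9)"
```

```text
t 10.4 p [ 0.5776 -0.1808  0.2072] A 64.0 tilt 0.01 F [-0.   0.4 -2.1] T [ 0.05 -0.    0.02] op 0.178 g 58.4 j6 -0.05
xyz [ 25.17 -14.     0.21] dr [  0.     0.   -16.15]
```

>>> send_rows(
  dr=[
    [0,0,-1.7],
    [0,0,-3.4],
    [0,0,-5.1],
    [0,0,-6.8],
    [0,0,-8.5],
    [0,0,-10.2],
    [0,0,-11.9],
    [0,0,-13.6],
  ],
  xyz=[
    [3.6,-2,0],
    [7.2,-4,0],
    [10.8,-6,0],
    [14.4,-8,0],
    [18,-10,0],
    [21.6,-12,0],
    [25.2,-14,0],
    [25.2,-14,0],
  ],
  jaw=[0,0,0,0,0,0,0,0],
)

```text
time_s: 11.4
eef_pos: [0.5632, 0.11, 0.2071]
eef_rot: [-0.0, 0.294, 0.956, 0.0]
wrist_force: [0.5, 0.2, -1.5]
opening: 0.182
grasp_force: 58.6
```

```bash
python3 -c "
from h import *
st();go(.562,.1068,.186,160.9)"
```

```text
t 11.4 p [0.5632 0.11   0.2071] A 145.8 tilt 0.04 F [ 0.5  0.2 -1.5] T [-0.03  0.03  0.02] op 0.182 g 58.6 j6 -0.99
xyz [-0.08 -0.33  2.11] dr [ 0.01 -0.   -2.51]
```

>>> send_rows(
  dr=[
    [0,0,-1.3],
    [0,0,-2.5],
    [0,0,-2.5],
    [0,0,-2.5],
    [0,0,-2.5],
    [0,0,-2.5],
    [0,0,-2.5],
    [0,0,-2.5],
  ],
  xyz=[
    [0,0,0.5],
    [0,0,1],
    [0,0,1.4],
    [0,0,1.4],
    [0,0,1.4],
    [0,0,1.4],
    [0,0,1.4],
    [0,0,1.4],
  ],
  jaw=[0,0,0,0,0,0,0,0],
)

```text
time_s: 12.4
eef_pos: [0.564, 0.107, 0.1924]
eef_rot: [0.0, 0.171, 0.985, 0.0]
wrist_force: [-0.7, -0.0, 0.3]
opening: 0.18
grasp_force: 58.6
```

```bash
python3 - <<'E'
from h import *
st();go(.562,.1068,.1693,160.9)
t=ctrl.camera("top");s=ctrl.camera("side")
o,R=pose();p=o["eef_pos"]-[0,0,.0873]
print("tip expected px side",proj("side",p),"top",proj("top",p),"slot px",proj("side",[.562,.1068,.09]))
f=lambda i,k:cv2.resize(i[:,:,::-1],None,fx=k,fy=k,interpolation=cv2.INTER_CUBIC)
cv2.imwrite("pics/p3.png",np.hstack([f(s[155:215,230:285],8),f(t[190:250,215:260],8)]))
cv2.imwrite("pics/s3.png",s[:,:,::-1])
E
```

```text
t 12.4 p [0.564  0.107  0.1924] A 160.3 tilt 0.01 F [-0.7 -0.   0.3] T [-0.   -0.   -0.07] op 0.18 g 58.6 j6 -1.25
xyz [ 0.18 -0.09  2.31] dr [ 0.   0.  -0.1]
tip expected px side [258.01229078 194.55879463] top [236.60905218 232.66504205] slot px [257.37144435 199.42263777]
```

View pics/p3.png

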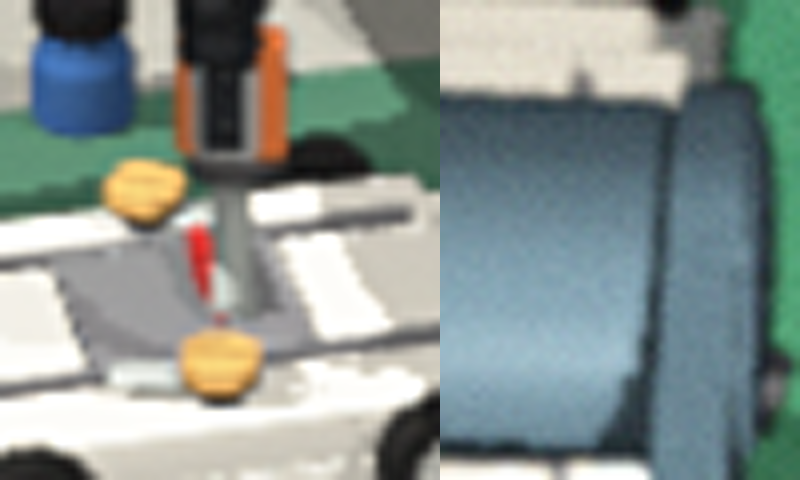

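```bash
python3 - <<'E'
from h import *
p=np.array([.564,.107,.1924])
for d in(0,-.022,.0293,.04,.06,.0793,.0873): print(d,proj("side",p-[0,0,d]).round(1))
s=cv2.imread("pics/s3.png")
for y in range(172,202): print(y,' '.join("%3d/%3d"%(s[y,x].mean(),int(s[y,x,2])-int(s[y,x,0])) for x in range(250,270)))
E
```

```text
0 [257.9 166. ]
-0.022 [257.9 158.5]
0.0293 [257.9 175.8]
0.04 [258.  179.3]
0.06 [258.  185.8]
0.0793 [258. 192.]
0.0873 [258.  194.5]
172 122/-29 115/  7  98/ 96 108/ 95 105/ 30  67/ -1  29/ -3  28/ -3  26/ -2  30/ -4  88/  0 135/ 14 126/ 71 115/139 116/145 105/111  73/ 10  59/-16  44/ -4  39/ -2
173 121/-31 114/ -3 105/ 77 105/102 107/ 45  81/  3  52/ -3  52/ -2  51/ -1  54/ -1  97/  0 134/ 15 126/ 73 115/140 115/146  98/119  41/ 23  27/ -4  27/  0  29/  2
174 119/-29 118/-27 108/  5  90/ 40  91/ 24 102/  2 102/  2 114/  4 113/  3 117/  3 129/  2 128/ 20 106/ 74  99/113  97/110  76/ 79  31/ 12  28/  1  32/  3  30/  1
175 139/ 56 121/ 28 103/ 11  66/ -4  58/  2  69/  2  76/  3  79/  3  79/  3  81/  2  88/  1  88/  7  77/ 25  69/ 37  61/ 36  48/ 21  29/  0  26/  1  27/ -1  26/  1
176 195/135 188/133 150/ 89  76/  3  43/ -6  50/  0  53/  2  58/  2  62/  2  62/  3  63/  2  63/  0  60/ -1  53/ -2  43/  0  32/  1  21/ -1  14/  1  18/ -2  20/  1
177 188/131 193/136 178/131 102/ 39  60/ -8  53/ -4  53/  0  59/  2  60/  1  63/  1  61/  1  53/  0  46/ -2  38/  0  40/  0  44/  1  52/  2  66/
[... 3255 characters left out ...]
/ -2 165/  1 161/  0 149/ -1 140/  0 152/  4
198 139/ -2 147/ -2 167/ 41 176/115 175/133 174/130 177/129 181/129 184/130 186/132 188/130 188/121 180/ 74 162/ -1 156/ -5 150/ -1 144/  0 131/ -2 125/ -2 122/ -2
199 136/ -3 141/ -3 163/ 49 179/122 183/131 182/129 182/128 184/128 181/128 178/127 179/130 176/127 151/ 80 113/ -1 111/ -5 113/  1 114/  1 120/  3 135/  6 148/  9
200 203/ -1 197/ -5 178/ 56 186/131 193/131 197/126 196/126 198/124 197/126 197/127 193/132 178/131 143/ 66 134/  6 139/  6 147/ 10 173/ 13 224/ 21 253/  5 254/  3
201 225/  1 204/ -1 178/ 43 166/129 176/132 188/128 188/128 189/127 188/129 184/130 171/132 147/116 143/ 37 190/ 11 191/ 14 191/ 16 195/ 18 214/ 18 245/ 11 255/  0
```

The shaft is vertical and its tip sits at side (258,193.5), as predicted from the TCP; the right head centres at (257.4,199). I shift 2 mm and insert slowly.

>>> send_rows(
  dr=[
    [0,0,-0.1],
    [0,0,-0.1],
    [0,0,-0.1],
    [0,0,-0.1],
    [0,0,-0.1],
    [0,0,-0.1],
    [0,0,-0.1],
    [0,0,-0.1],
  ],
  xyz=[
    [0.18,-0.08,0.5],
    [0.18,-0.08,1],
    [0.18,-0.08,1.3],
    [0.18,-0.08,1.5],
    [0.18,-0.08,1.65],
    [0.18,-0.08,1.8],
    [0.18,-0.08,1.9],
    [0.18,-0.08,1.9],
  ],
  jaw=[0,0,0,0,0,0,0,0],
)

```text
time_s: 13.5
eef_pos: [0.5619, 0.1069, 0.1733]
eef_rot: [-0.0, 0.166, 0.986, -0.0]
wrist_force: [0.2, 0.1, -0.4]
opening: 0.179
grasp_force: 58.6
```

```bash
python3 -c "
from h import *
st();go(.562,.1068,.1693,160.9)"
```

```text
t 13.5 p [0.5619 0.1069 0.1733] A 160.9 tilt 0.0 F [ 0.2  0.1 -0.4] T [ 0.01 -0.04 -0.05] op 0.179 g 58.6 j6 -1.26
xyz [-0.01 -0.01  0.4 ] dr [-0. -0. -0.]
```

>>> send_rows(
  dr=[
    [0,0,0],
    [0,0,1],
    [0,0,2],
    [0,0,3.2],
    [0,0,4.4],
    [0,0,5.6],
    [0,0,6.8],
    [0,0,8],
  ],
  xyz=[
    [0,0,0.25],
    [0,0,0.3],
    [0,0,0.3],
    [0,0,0.3],
    [0,0,0.3],
    [0,0,0.3],
    [0,0,0.3],
    [0,0,0.3],
  ],
  jaw=[0,0,0,0,0,0,0,0],
)

```text
time_s: 14.5
eef_pos: [0.562, 0.107, 0.1702]
eef_rot: [0.0, 0.554, 0.832, 0.0]
wrist_force: [0.4, 0.2, -1.2]
opening: 0.179
grasp_force: 58.7
```

```bash
python3 -c "
from h import *
st()"
```

```text
t 14.5 p [0.562  0.107  0.1702] A 112.7 tilt 0.02 F [ 0.4  0.2 -1.2] T [ 0.13 -0.1   0.07] op 0.179 g 58.7 j6 -0.41
```

>>> send_rows(
  dr=[
    [0,0,1],
    [0,0,2],
    [0,0,3],
    [0,0,4],
    [0,0,4.5],
    [0,0,5],
    [0,0,5.3],
    [0,0,5.3],
  ],
  xyz=[
    [0,0,0],
    [0,0,0],
    [0,0,0],
    [0,0,0],
    [0,0,0],
    [0,0,0],
    [0,0,0],
    [0,0,0],
  ],
  jaw=[0,0,0,0,0,0,0,0],
)

```text
time_s: 15.5
eef_pos: [0.5617, 0.1068, 0.1702]
eef_rot: [-0.0, 0.76, 0.65, -0.0]
wrist_force: [-2.4, -1.4, 1.2]
opening: 0.179
grasp_force: 58.9
```

```bash
python3 -c "
from h import *
st()"
```

```text
t 15.5 p [0.5617 0.1068 0.1702] A 81.1 tilt 0.04 F [-2.4 -1.4  1.2] T [-0.19  0.43  0.06] op 0.179 g 58.9 j6 0.14
```

Not at the stop yet (torque about z is still small), so I keep turning.

>>> send_rows(
  dr=[
    [0,0,0.4],
    [0,0,0.8],
    [0,0,1.1],
    [0,0,1.4],
    [0,0,1.6],
    [0,0,1.6],
    [0,0,1.6],
    [0,0,1.6],
  ],
  xyz=[
    [0,0,0],
    [0,0,0],
    [0,0,0],
    [0,0,0],
    [0,0,0],
    [0,0,0],
    [0,0,0],
    [0,0,0],
  ],
  jaw=[0,0,0,0,0,0,0,0],
)

```text
time_s: 16.5
eef_pos: [0.5617, 0.1069, 0.1702]
eef_rot: [-0.0, 0.812, 0.584, -0.0]
wrist_force: [-2.8, -1.5, 1.3]
opening: 0.178
grasp_force: 59.0
```

```bash
python3 -c "
from h import *
st()"
```

```text
t 16.5 p [0.5617 0.1069 0.1702] A 71.5 tilt 0.03 F [-2.8 -1.5  1.3] T [-0.33  0.93  0.13] op 0.178 g 59.0 j6 0.3
```

>>> send_rows(
  dr=[
    [0,0,0.3],
    [0,0,0.6],
    [0,0,0.9],
    [0,0,1.2],
    [0,0,1.2],
    [0,0,1.2],
    [0,0,1.2],
    [0,0,1.2],
  ],
  xyz=[
    [0,0,0],
    [0,0,0],
    [0,0,0],
    [0,0,0],
    [0,0,0],
    [0,0,0],
    [0,0,0],
    [0,0,0],
  ],
  jaw=[0,0,0,0,0,0,0,0],
)

```text
time_s: 17.5
eef_pos: [0.5619, 0.1069, 0.1702]
eef_rot: [-0.0, 0.847, 0.532, -0.0]
wrist_force: [-4.2, -1.7, -0.6]
opening: 0.179
grasp_force: 59.0
```

```bash
python3 - <<'E'
from h import *
st()
s=ctrl.camera("side");cv2.imwrite("pics/s4.png",s[:,:,::-1])
f=lambda i,k:cv2.resize(i[:,:,::-1],None,fx=k,fy=k,interpolation=cv2.INTER_CUBIC)
cv2.imwrite("pics/p4.png",f(s[155:215,225:295],8))
E
```

```text
t 17.5 p [0.5619 0.1069 0.1702] A 64.3 tilt 0.01 F [-4.2 -1.7 -0.6] T [-0.45  1.08  0.55] op 0.179 g 59.0 j6 0.43
```

View pics/p4.png

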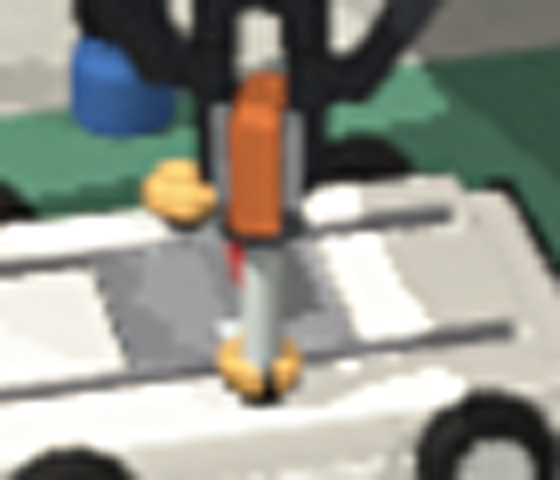

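The blade sits in the right head, with the slot's open end facing the camera and the clip swung behind it over the hatch. I press a little further to confirm the stop.

>>> send_rows(
  dr=[
    [0,0,0.3],
    [0,0,0.6],
    [0,0,0.8],
    [0,0,0.8],
    [0,0,0.8],
    [0,0,0.8],
    [0,0,0.8],
    [0,0,0.8],
  ],
  xyz=[
    [0,0,0],
    [0,0,0],
    [0,0,0],
    [0,0,0],
    [0,0,0],
    [0,0,0],
    [0,0,0],
    [0,0,0],
  ],
  jaw=[0,0,0,0,0,0,0,0],
)

```text
time_s: 18.55
eef_pos: [0.5619, 0.1076, 0.1703]
eef_rot: [-0.001, 0.868, 0.496, 0.0]
wrist_force: [-4.8, 2.5, -0.3]
opening: 0.18
grasp_force: 59.0
```

```bash
python3 -c "
from h import *
st()"
```

```text
t 18.55 p [0.5619 0.1076 0.1703] A 59.5 tilt 0.08 F [-4.8  2.5 -0.3] T [0.59 1.13 0.4 ] op 0.18 g 59.0 j6 0.51
```

```bash
python3 - <<'E'
from h import *
c=np.array([.562,.1068])
for A in(60,66,72,78,84,88.5,95):
    a=np.radians(A);e=c-.013*np.array([np.cos(a),np.sin(a)])
    print(A,proj("side",[*e,.09]).round(1),proj("side",[*e,.083]).round(1))
s=ctrl.camera("side")
for y in range(195,208): print(y,' '.join("%3d/%3d"%(s[y,x].mean(),int(s[y,x,0])-int(s[y,x,2])) for x in range(249,266)))
E
```

```text
60 [256.1 201.9] [256.1 204.1]
66 [256.6 202. ] [256.6 204.2]
72 [257.1 202. ] [257.1 204.2]
78 [257.6 202. ] [257.6 204.2]
84 [258.1 202. ] [258.1 204.2]
88.5 [258.5 201.9] [258.5 204.1]
95 [259.  201.8] [259. 204.]
195 159/ -1 158/ -1 168/  0 198/  1 224/  3 215/  3 207/  4 202/  4 186/  4 155/  2 134/  1 139/ -1 151/  0 156/ -1 161/  0 161/  2 161/  0
196 161/ -1 158/ -1 157/ -1 198/ -1 241/ -3 225/ 11 206/ 20 202/  4 186/  3 154/  0 136/  1 144/  2 161/  0 163/ -3 163/  0 160/  0 162/  1
197 160/  1 160/ -1 150/ -2 166/ 14 201/ 54 195/ 78 198/ 45 202/  2 185/  1 155/  1 134/ 17 136/ 58 154/ 47 165/  0 173/ -3 168/ -1 166/  0
198 144/  0 150/ -1 158/  9 169/ 67 180/123 181/113 194/ 48 202/  0 186/ -3 155/ -3 133/ 19 129/ 79 149/ 86 160/ 31 162/ -5 157/ -3 150/ -1
199 139/ -3 138/ -2 147/ 13 173/ 85 184/136 185/113 197/ 50 204/  3 186/ -6 154/ -4 140/ 32 145/100 170/133 176/111 118/  8 108/ -4 109/  0
200 132/ -2 121/ -4 123/ 14 161/ 91 192/140 200/129 205/106 204/ 72 171/ 25 134/ 34 170/119 192/140 179/138 160/ 93 138/  9 136/  4 146/ 10
201 102/  1 102/  0 101/  4 122/ 59 153/126
[... 236 characters left out ...]

203 240/ 13 241/ 11 245/  9 226/ 13 134/ 26 118/ 74 134/114 142/117 120/ 98  34/ 25  74/ 62 115/ 83 121/ 38 165/ 12 200/ 15 201/ 18 200/ 18
204 243/ 11 242/ 10 242/ 11 241/ 10 236/  8 199/ 20 101/ 38  76/ 62  63/ 51  17/  2  52/ 14 129/ 20 185/ 14 195/ 14 200/ 17 198/ 19 196/ 18
205 251/  5 247/  8 241/ 11 243/ 10 246/  8 233/  9 149/  9  96/  7  72/  4  80/  3 113/  8 169/ 14 211/ 19 211/ 19 208/ 20 208/ 19 212/ 18
206 252/  4 251/  4 251/  5 252/  5 253/  4 253/  5 249/ 10 252/  9 237/ 13 249/ 12 255/  0 255/  0 255/  0 254/  2 254/  3 254/  1 255/  0
207 252/  4 253/  3 253/  3 253/  3 254/  3 254/  2 255/  0 255/  0 255/  0 255/  0 255/  0 255/  0 255/  0 252/  6 247/  8 239/ 10 235/  9
```

>>> send_rows(
  dr=[
    [0,0,-0.6],
    [0,0,-1.2],
    [0,0,-1.8],
    [0,0,-2.2],
    [0,0,-2.2],
    [0,0,-2.2],
    [0,0,-2.2],
    [0,0,-2.2],
  ],
  xyz=[
    [0,0,0],
    [0,0,0],
    [0,0,0],
    [0,0,0],
    [0,0,0],
    [0,0,0],
    [0,0,0],
    [0,0,0],
  ],
  jaw=[0,0,0,0,0,0,0,0],
)

```text
time_s: 19.6
eef_pos: [0.5618, 0.1069, 0.1702]
eef_rot: [-0.0, 0.806, 0.592, -0.0]
wrist_force: [-5.0, -0.0, -0.8]
opening: 0.18
grasp_force: 59.0
```

```bash
python3 - <<'E'
from h import *
st()
s=ctrl.camera("side")
for y in range(200,206): print(y,' '.join("%3d"%(s[y,x].mean()) for x in range(249,266)))
E
```

```text
t 19.6 p [0.5618 0.1069 0.1702] A 72.6 tilt 0.03 F [-5.  -0.  -0.8] T [-0.04  1.21  0.08] op 0.18 g 59.0 j6 0.28
200 130 121 122 157 188 200 205 208 185 153 170 192 176 155 139 137 147
201 103 102 102 120 150 169 184 197 180 121 135 170 149 162 191 191 193
202 181 203 217 198 118 132 154 163 148  91 104 142 119 147 202 202 200
203 240 242 244 226 135 120 140 146 124  51  75 112 121 166 200 201 200
204 243 241 242 241 235 199 104  79  62  19  52 131 184 194 200 199 196
205 251 247 241 243 246 233 149  98  73  79 112 168 211 211 209 208 210
```

>>> send_rows(
  dr=[
    [0,0,0],
    [0,0,0],
    [0,0,0],
    [0,0,0],
    [0,0,0],
    [0,0,0],
    [0,0,0],
    [0,0,0],
  ],
  xyz=[
    [0,0,-0.5],
    [0,0,-1],
    [0,0,-1.5],
    [0,0,-2.5],
    [0,0,-3.3],
    [0,0,-3.3],
    [0,0,-3.3],
    [0,0,-3.3],
  ],
  jaw=[0,0,0,0,0,0,0,0],
)

```text
time_s: 20.65
eef_pos: [0.5617, 0.1069, 0.2028]
eef_rot: [-0.0, 0.805, 0.593, -0.0]
wrist_force: [-0.7, 0.1, -0.7]
opening: 0.183
grasp_force: 59.7
```

```bash
python3 - <<'E'
from h import *
st();go(.5645,.227,.2033,146.6)
s=ctrl.camera("side");cv2.imwrite("pics/s5.png",s[:,:,::-1])
p=pose()[0]["eef_pos"];print(proj("side",p-[0,0,.0873]),proj("side",p-[0,0,.0293]))
for y in range(182,207): print(y,' '.join("%3d/%3d"%(s[y,x].mean(),int(s[y,x,0])-int(s[y,x,2])) for x in range(249,266)))
E
```

```text
t 20.65 p [0.5617 0.1069 0.2028] A 72.7 tilt 0.05 F [-0.7  0.1 -0.7] T [-0.01  0.02  0.02] op 0.183 g 59.7 j6 0.28
xyz [11.55 -3.3  -0.05] dr [-1.000e-02 -0.000e+00 -1.232e+01]
[257.20651954 191.35981408] [257.09298105 172.46096939]
182  86/ 62  82/ 22 154/ -2 234/ -6 250/ -8 202/ 13 136/ 24 120/  1 136/  2 141/  2 136/  2 149/  7 198/ 16 238/ 13 240/ 12 230/ 11 223/ 13
183  75/  4 116/  4 162/  6 188/ 11 186/ 55 147/108 112/ 60 120/  1 136/  0 143/  2 130/  3 115/  2 128/  3 152/  7 149/  6 141/  3 130/  2
184 146/ -2 154/  0 158/  1 145/ 15 131/ 89 108/153 108/ 68 120/  0 136/  0 144/  3 134/  1 134/  1 148/ -1 149/ -1 131/  0 118/  2 158/  8
185 145/  0 145/ -2 148/ -4 142/  9 125/ 70  94/128 105/ 62 121/  0 136/  1 142/  1 137/  3 141/  1 159/ -1 158/ -2 164/  3 182/ 12 235/ 10
186 150/  1 138/  0 140/ -2 141/ 11 128/ 66  92/122 102/ 52 119/ -2 135/  1 141/  2 131/  2 119/  2 121/  0 138/  0 170/  1 191/  9 217/ 17
187 158/  0 149/ -1 137/ -1 138/  0 129/ 50 108/114 125/ 52 126/ -1 135/ -1 142/  1 131/  2 112/  2 104/  1 129/  1 160/  0 171/  5 193/ 16
188 159/  0 152/  0 139/ -2
[... 1932 characters left out ...]

202 181/ 15 202/ 17 217/ 16 198/ 24 119/ 77 132/113 156/124 163/129 131/103  67/ 49 118/ 96 142/117 117/ 89 146/ 29 202/ 14 202/ 17 201/ 17
203 241/ 12 242/ 12 244/  9 226/ 13 136/ 26 118/ 77 139/116 146/118 120/ 96  37/ 25  76/ 60 113/ 81 121/ 37 165/ 12 200/ 14 201/ 18 199/ 18
204 242/ 11 241/ 10 242/ 10 241/ 10 235/  9 199/ 20 104/ 41  81/ 64  61/ 52  16/  1  50/ 13 129/ 19 184/ 14 194/ 15 199/ 17 198/ 19 197/ 20
205 251/  5 247/  8 242/ 10 242/ 11 246/  9 232/  9 148/  9  97/  8  73/  6  79/  2 113/  8 169/ 15 210/ 20 211/ 20 209/ 20 208/ 19 211/ 17
206 252/  3 251/  4 251/  5 252/  5 253/  4 253/  6 249/ 10 252/  9 237/ 12 248/ 12 255/  0 255/  0 254/  1 254/  3 254/  3 254/  1 255/  0
```

```bash
python3 - <<'E'
from h import *
for f,y0,y1 in(("s5",150,174),("s4",160,186)):
    s=cv2.imread(f"pics/{f}.png").astype(int);print(f)
    for y in range(y0,y1):
        r=np.clip(s[y,:,2]-s[y,:,0],0,None)[245:275];r[r<40]=0
        if r.sum()>0:
            c=np.nonzero(r>0)[0]+245;print(y,c.min(),c.max(),"sum/150=%.1f"%(np.clip(r/r.max(),0,1).sum()),"val",s[y,c,2])
o=np.array([.5617,.1069,.2028])
for dz in(.022,-.022):
  for A in(66,72.7,80,87):
    a=np.radians(A);u=np.array([np.cos(a),np.sin(a),0]);v=np.array([-u[1],u[0],0])
    print(dz,A,[proj("side",o+[0,0,dz]+i*.018*u+j*.008*v).round(1).tolist() for i,j in((-1,1),(-1,-1),(1,-1),(1,1))])
E
```

```text
s5
153 255 260 sum/150=5.3 val [181 182 177 179 177 157]
154 254 260 sum/150=5.8 val [ 98 154 172 172 173 175 149]
155 254 260 sum/150=6.2 val [107 168 176 173 174 174 142]
156 254 260 sum/150=6.0 val [130 204 212 211 202 179 136]
157 254 260 sum/150=6.0 val [140 214 224 224 225 202 140]
158 254 260 sum/150=6.1 val [153 227 232 229 230 225 173]
159 254 260 sum/150=6.1 val [142 206 211 211 214 208 162]
160 254 260 sum/150=6.2 val [132 190 195 194 196 191 151]
161 254 260 sum/150=6.1 val [130 187 193 192 193 188 148]
162 254 260 sum/150=6.1 val [131 187 192 191 193 188 150]
163 254 260 sum/150=6.1 val [130 186 192 189 193 189 148]
164 254 260 sum/150=6.1 val [131 186 191 191 194 189 149]
165 254 260 sum/150=6.1 val [129 184 192 190 193 187 147]
166 254 260 sum/150=6.1 val [130 187 191 190 192 187 149]
167 254 260 sum/150=6.0 val [125 186 192 190 193 186 148]
168 254 260 sum/150=6.0 val [124 184 191 192 192 186 149]
169 254 260 sum/150=6.1 val [126 185 191 190 192 187 149]
170 254 260 sum/150=6.2 val [121 186 191 190 192 188 147]
171 254 260 sum/150=6.2 val [126 189 193 193 196 190 148]
[... 1425 characters left out ...]
201 206 177]
184 255 259 sum/150=4.2 val [105 109 115 120 106]
185 253 254 sum/150=1.6 val [139 111]
0.022 66 [[252.7, 158.0], [258.9, 158.5], [261.2, 152.1], [255.1, 151.6]]
0.022 72.7 [[253.5, 158.3], [259.8, 158.4], [260.4, 151.9], [254.2, 151.7]]
0.022 80 [[254.4, 158.4], [260.7, 158.2], [259.5, 151.7], [253.3, 151.9]]
0.022 87 [[255.3, 158.6], [261.5, 158.0], [258.6, 151.6], [252.6, 152.2]]
-0.022 66 [[252.9, 173.1], [259.0, 173.6], [261.2, 167.0], [255.2, 166.5]]
-0.022 72.7 [[253.7, 173.4], [259.9, 173.5], [260.4, 166.8], [254.4, 166.6]]
-0.022 80 [[254.6, 173.5], [260.7, 173.3], [259.5, 166.6], [253.5, 166.8]]
-0.022 87 [[255.5, 173.7], [261.5, 173.0], [258.7, 166.5], [252.7, 167.1]]
```

The right screw's slot line, side (256.4,197) to (258.3,203), matches its stop angle (about 88°), so that one is done. Now to the left head.

>>> send_rows(
  dr=[
    [0,0,-1.6],
    [0,0,-3.2],
    [0,0,-4.8],
    [0,0,-6.4],
    [0,0,-8],
    [0,0,-9.6],
    [0,0,-11.2],
    [0,0,-12],
  ],
  xyz=[
    [2,-0.6,0],
    [4,-1.2,0],
    [6,-1.8,0],
    [8,-2.4,0],
    [10,-2.9,0],
    [11.6,-3.3,0],
    [11.6,-3.3,0],
    [11.6,-3.3,0],
  ],
  jaw=[0,0,0,0,0,0,0,0],
)

```text
time_s: 21.7
eef_pos: [0.5647, 0.2278, 0.2028]
eef_rot: [-0.0, 0.301, 0.954, -0.0]
wrist_force: [0.4, -0.5, -1.1]
opening: 0.179
grasp_force: 59.7
```

>>> send_rows(
  dr=[
    [0,0,0],
    [0,0,0],
    [0,0,0],
    [0,0,0],
    [0,0,0],
    [0,0,0],
    [0,0,0],
    [0,0,0],
  ],
  xyz=[
    [0,0,0.4],
    [0,0,0.8],
    [0,0,1.1],
    [0,0,1.1],
    [0,0,1.1],
    [0,0,1.1],
    [0,0,1.1],
    [0,0,1.1],
  ],
  jaw=[0,0,0,0,0,0,0,0],
)

```text
time_s: 22.7
eef_pos: [0.565, 0.2275, 0.1924]
eef_rot: [0.0, 0.303, 0.953, 0.0]
wrist_force: [0.3, -0.4, -1.5]
opening: 0.181
grasp_force: 59.7
```

```bash
python3 - <<'E'
from h import *
st();go(.5645,.227,.1733,144.5)
s=ctrl.camera("side");cv2.imwrite("pics/s6.png",s[:,:,::-1])
p=pose()[0]["eef_pos"];print("tip",proj("side",p-[0,0,.0873]),"head pred",proj("side",[.5648,.227,.09]))
for x,y,a,rc in blobs(s,(14,110,100),(32,255,255),(235,165,275,210)): print("brass",x,y,a)
for y in range(164,186): print(y,' '.join("%3d/%3d"%(s[y,x].mean(),int(s[y,x,0])-int(s[y,x,2])) for x in range(240,258)))
E
```

```text
t 22.7 p [0.565  0.2275 0.1924] A 144.7 tilt 0.01 F [ 0.3 -0.4 -1.5] T [ 0.02 -0.04 -0.  ] op 0.181 g 59.7 j6 -0.77
xyz [ 0.01 -0.07  1.91] dr [0.   0.   0.03]
tip [247.65635477 173.15498335] head pred [247.71396807 177.80021851]
brass 257.2 200.2 54.0
brass 247.4 178.4 63.0
164 111/-102 104/-95  96/-86  84/-76  72/-66  70/-46  98/ -9 130/  4 143/  3 140/  2 134/  5 145/ 10 157/ 13 155/ 13 148/ 11 134/ 11 132/ 12 133/ 11
165  93/-86  88/-79  80/-71  73/-65  65/-64  68/-46  96/ -9 128/  5 142/  3 142/  3 131/  5 128/ 10 132/  9 120/  5 112/  3 112/  2 110/  1 101/ -3
166  87/-79  83/-73  75/-69  70/-63  66/-63  71/-44  97/ -9 127/  4 140/  3 141/  2 122/  2  96/ -4  94/ -6  89/ -9  86/-12  85/-12  84/-13  81/-15
167  88/-79  84/-73  75/-68  70/-62  66/-60  87/-38 118/-14 129/  3 139/  4 138/  4 120/  0  81/-11  78/-17  80/-19  79/-16  78/-16  75/-15  78/-15
168  87/-78  82/-74  74/-68  68/-64  64/-61  96/-33 156/ -7 176/  6 146/  5 141/  4 120/  1  81/-10  77/-17  77/-17  79/-16  82/-16  81/-16  79/-15
169  86/-77  80/-72  73/-70  67/-67  64/-62  95/-33 168/ -6 204/  7 177/  7 151/  4
[... 1732 characters left out ...]
/ 81 148/116 162/131 177/136 173/134 146/118 100/ 80  88/ 34 133/  3 189/ -3 223/  2 229/  4 233/  2 227/  4
182 252/  8 241/ 12 242/  9 238/  6 212/ 21 137/ 29  85/ 55  96/ 76 100/ 78  86/ 63  82/ 23 152/ -2 231/ -6 246/ -9 224/ 14 233/ 10 238/ -5 228/  0
183 254/  2 252/  7 244/ 10 245/  9 245/  9 209/ 13 115/  2  72/  1  60/  7  74/  4 115/  3 162/  5 185/ 10 182/ 54 157/115 162/ 83 165/  1 187/ -5
184 255/  0 255/  0 253/  5 248/ 10 242/ 10 218/ 14 183/  7 150/  1 132/ -3 145/ -3 154/ -1 157/  1 143/ 13 129/ 87 113/176 120/151 129/ 47 146/ -7
185 221/ 15 209/ 16 200/ 12 190/ 10 178/  8 160/  5 154/  3 140/  2 130/  0 145/ -1 143/ -1 147/ -4 142/  8 124/ 65 100/166 120/180 150/110 153/ -1
```

>>> send_rows(
  dr=[
    [0,0,0],
    [0,0,0],
    [0,0,0],
    [0,0,0],
    [0,0,0],
    [0,0,0],
    [0,0,0],
    [0,0,0],
  ],
  xyz=[
    [0,-0.06,0.5],
    [0,-0.06,1],
    [0,-0.06,1.3],
    [0,-0.06,1.5],
    [0,-0.06,1.65],
    [0,-0.06,1.8],
    [0,-0.06,1.9],
    [0,-0.06,1.9],
  ],
  jaw=[0,0,0,0,0,0,0,0],
)

```text
time_s: 23.75
eef_pos: [0.5646, 0.227, 0.1732]
eef_rot: [-0.0, 0.303, 0.953, -0.0]
wrist_force: [0.8, -0.8, -0.5]
opening: 0.179
grasp_force: 59.7
```

```bash
python3 -c "
from h import *
st()"
```

```text
t 23.75 p [0.5646 0.227  0.1732] A 144.7 tilt 0.01 F [ 0.8 -0.8 -0.5] T [-0.03  0.02 -0.02] op 0.179 g 59.7 j6 -0.77
```

>>> send_rows(
  dr=[
    [0,0,0],
    [0,0,1],
    [0,0,2.2],
    [0,0,3.5],
    [0,0,4.8],
    [0,0,6.1],
    [0,0,7.4],
    [0,0,8.7],
  ],
  xyz=[
    [0,0,0.25],
    [0,0,0.3],
    [0,0,0.3],
    [0,0,0.3],
    [0,0,0.3],
    [0,0,0.3],
    [0,0,0.3],
    [0,0,0.3],
  ],
  jaw=[0,0,0,0,0,0,0,0],
)

```text
time_s: 24.75
eef_pos: [0.5648, 0.227, 0.1702]
eef_rot: [0.0, 0.693, 0.721, 0.0]
wrist_force: [0.1, -0.0, -1.2]
opening: 0.18
grasp_force: 59.7
```

>>> send_rows(
  dr=[
    [0,0,1],
    [0,0,2],
    [0,0,2.8],
    [0,0,3.4],
    [0,0,3.8],
    [0,0,4.2],
    [0,0,4.4],
    [0,0,4.4],
  ],
  xyz=[
    [0,0,0],
    [0,0,0],
    [0,0,0],
    [0,0,0],
    [0,0,0],
    [0,0,0],
    [0,0,0],
    [0,0,0],
  ],
  jaw=[0,0,0,0,0,0,0,0],
)

```text
time_s: 25.75
eef_pos: [0.5646, 0.2272, 0.1703]
eef_rot: [-0.0, 0.838, 0.546, 0.0]
wrist_force: [0.7, 0.7, -0.5]
opening: 0.174
grasp_force: 59.8
```

```bash
python3 -c "
from h import *
st()"
```

```text
t 25.75 p [0.5646 0.2272 0.1703] A 66.1 tilt 0.02 F [ 0.7  0.7 -0.5] T [ 0.25 -0.03  0.34] op 0.174 g 59.8 j6 0.6
```

>>> send_rows(
  dr=[
    [0,0,0.3],
    [0,0,0.6],
    [0,0,0.9],
    [0,0,1.2],
    [0,0,1.2],
    [0,0,1.2],
    [0,0,1.2],
    [0,0,1.2],
  ],
  xyz=[
    [0,0,0],
    [0,0,0],
    [0,0,0],
    [0,0,0],
    [0,0,0],
    [0,0,0],
    [0,0,0],
    [0,0,0],
  ],
  jaw=[0,0,0,0,0,0,0,0],
)

```text
time_s: 26.75
eef_pos: [0.5647, 0.2271, 0.1703]
eef_rot: [-0.0, 0.871, 0.492, 0.0]
wrist_force: [0.7, 1.5, -1.1]
opening: 0.177
grasp_force: 60.1
```

```bash
python3 - <<'E'
from h import *
st();s=ctrl.camera("side")
c=np.array([.5645,.227])
for A in(60,72,80,88.5,95):
    a=np.radians(A);e=.013*np.array([np.cos(a),np.sin(a)])
    print(A,proj("side",[*(c-e),.087]).round(1),proj("side",[*(c+e),.087]).round(1))
for y in range(174,186): print(y,' '.join("%3d/%3d"%(s[y,x].mean(),int(s[y,x,0])-int(s[y,x,2])) for x in range(240,258)))
E
```

```text
t 26.75 p [0.5647 0.2271 0.1703] A 58.9 tilt 0.01 F [ 0.7  1.5 -1.1] T [ 0.47 -0.25  0.78] op 0.177 g 60.1 j6 0.73
60 [246.4 180.9] [248.9 176.5]
72 [247.3 181. ] [248.  176.5]
80 [247.9 181. ] [247.3 176.5]
88.5 [248.6 180.9] [246.7 176.5]
95 [249.1 180.9] [246.2 176.6]
174 123/-23 122/-24 121/-24 119/-29 118/-26 166/ -7 212/  4 196/  4 167/  3 137/  3 118/ -2  92/-18  91/-20  87/-18  81/-16  79/-15  79/-15  81/-15
175 121/-24 121/-26 118/-29 109/-20 113/ 20 169/ 23 210/  2 195/  3 167/  2 137/  2 122/  9  99/ 16  80/-14  80/-19  79/-17  80/-16  82/-16  82/-16
176  93/-19  90/-20  99/ -6 126/ 55 158/113 195/ 72 210/  3 196/ -1 168/  1 139/  0 136/ 36 127/ 80  98/ 30  79/-17  80/-19  80/-17  81/-16  83/-16
177  79/-16  77/-19  91/  7 141/ 91 182/138 199/ 80 211/  4 196/ -5 168/ -4 136/ -1 139/ 50 148/115 127/ 80  82/ -8  79/-21  80/-16  80/-18  79/-17
178  79/-17  77/-20  90/  6 149/ 97 193/139 206/113 214/ 55 200/  7 152/ -3 129/ 42 170/124 193/139 165/123  91/ 13  76/-22  77/-17  80/-16  84/-14
179  77/-18  75/-21  75/ -5 122/ 80 168/138 174/132 196/117 195/ 96 126/ 31 117/ 77 169/
[... 247 characters left out ...]
/ 54 104/ 83 130/112 124/ 97  56/ 28  77/ 58 118/ 84 122/ 52 163/ 30 200/ 14 202/ 13 203/ 18 203/ 16 199/ 18
182 241/ 14 242/ 12 244/ 11 242/ 10 215/ 22 129/ 20 115/ 40 148/ 32 121/ -2 125/  3 168/  9 201/  7 193/ 13 189/ 13 174/ 30 189/ 33 201/ 14 202/ 16
183 254/  3 252/  7 245/ 10 245/ 10 245/  9 207/ 16 183/  6 234/  4 224/  0 219/  2 225/  1 209/  2 160/ 19 157/ 72 139/137 159/ 87 174/  5 169/  0
184 255/  0 255/  0 253/  5 249/ 10 242/ 11 216/ 14 204/  9 229/  4 234/  1 231/  2 231/  1 212/  0 148/  9 116/ 91 110/181 130/143 143/ 42 144/ -5
185 222/ 14 210/ 15 202/ 13 190/ 10 178/  8 158/  4 152/  4 198/  5 239/  2 234/  2 228/  1 217/  1 186/  1 106/ 67  98/169 122/178 152/109 156/ -1
```

The slot end is at column 248.3, the same as the finished right screw relative to its axis. The clip shows toward the hatch at (247–251,184), and torque is 0.78, so it is at the stop. I back off and lift.

>>> send_rows(
  dr=[
    [0,0,-0.7],
    [0,0,-1.4],
    [0,0,-2],
    [0,0,-2],
    [0,0,-2],
    [0,0,-2],
    [0,0,-2],
    [0,0,-2],
  ],
  xyz=[
    [0,0,0],
    [0,0,0],
    [0,0,0],
    [0,0,-0.5],
    [0,0,-1],
    [0,0,-2],
    [0,0,-3.2],
    [0,0,-4],
  ],
  jaw=[0,0,0,0,0,0,0,0],
)

```text
time_s: 27.8
eef_pos: [0.5651, 0.2271, 0.2121]
eef_rot: [0.0, 0.815, 0.58, 0.001]
wrist_force: [0.0, -0.2, -1.2]
opening: 0.176
grasp_force: 60.6
```

```bash
python3 - <<'E'
from h import *
st();go(.5782,-.1805,.21,19.3);s=ctrl.camera("side")
for y in range(174,184): print(y,' '.join("%3d"%(s[y,x].mean()) for x in range(240,258)))
E
```

```text
t 27.8 p [0.5651 0.2271 0.2121] A 70.9 tilt 0.1 F [ 0.  -0.2 -1.2] T [-0.02  0.05  0.02] op 0.176 g 60.6 j6 0.52
xyz [-38.08  14.59   0.2 ] dr [ 0.01 -0.01  8.6 ]
174 122 122 122 119 119 120 118 119 124 118  96  88  89  88  79  80  78  80
175 123 121 118 121 134 139 111 101 157 190 156 105  80  77  79  81  80  82
176  92  90 102 142 189 197 169  91 153 203 199 183 127  81  77  81  83  82
177  80  78  92 160 203 205 187 112 133 198 206 203 178  92  76  80  80  80
178  77  77  90 152 198 204 201 164 116 186 204 200 176  92  75  77  79  78
179  77  73  76 121 167 176 195 179  91 136 180 169 132  93  94 105 115 132
180  80  84  87  92 116 132 153 144  65  99 151 138 145 172 185 187 187 191
181 161 183 206 181 132 106 131 129  63  61 105 125 161 199 201 202 201 200
182 241 241 244 242 216 130 113 146 125 124 180 224 194 189 173 190 199 202
183 254 251 245 245 245 207 160 206 222 219 228 221 172 159 139 160 174 169
```

>>> send_rows(
  dr=[
    [0,0,1],
    [0,0,2.2],
    [0,0,3.4],
    [0,0,4.6],
    [0,0,5.8],
    [0,0,7],
    [0,0,8],
    [0,0,8.6],
  ],
  xyz=[
    [-4,1.5,0],
    [-9,3.5,0],
    [-14,5.4,0],
    [-19.5,7.5,0],
    [-25,9.6,0],
    [-30,11.5,0],
    [-35,13.4,0],
    [-38.1,14.6,0],
  ],
  jaw=[0,0,0,0,0,0,0,0],
)

```text
time_s: 28.85
eef_pos: [0.5776, -0.1835, 0.2106]
eef_rot: [0.0, 0.986, 0.165, 0.0]
wrist_force: [1.1, 0.9, -0.9]
opening: 0.18
grasp_force: 60.6
```

>>> send_rows(
  dr=[
    [0,0,0],
    [0,0,0],
    [0,0,0],
    [0,0,0],
    [0,0,0],
    [0,0,0],
    [0,0,0],
    [0,0,0],
  ],
  xyz=[
    [0,0,0.5],
    [0,0,1],
    [0,0,1.5],
    [0,0,2],
    [0,0,2],
    [0,0,2],
    [0,0,2],
    [0,0,2],
  ],
  jaw=[0,0,0,0,0,0,0,0],
)

```text
time_s: 29.85
eef_pos: [0.578, -0.1809, 0.1905]
eef_rot: [0.0, 0.986, 0.168, 0.0]
wrist_force: [0.4, 0.4, 0.4]
opening: 0.176
grasp_force: 60.6
```

```bash
python3 - <<'E'
from h import *
st();go(.5782,-.1805,.098,19.3);s=ctrl.camera("side");t=ctrl.camera("top")
cv2.imwrite("pics/s7.png",s[:,:,::-1]);cv2.imwrite("pics/t7.png",t[:,:,::-1])
f=lambda i,k:cv2.resize(i[:,:,::-1],None,fx=k,fy=k,interpolation=cv2.INTER_CUBIC)
cv2.imwrite("pics/p7.png",np.hstack([f(s[230:320,245:345],4),f(t[180:270,170:265],4)]))
p=pose()[0]["eef_pos"];print("tip",proj("side",p-[0,0,.0873]),"seat",proj("side",[.578,-.18,.068]))
E
```

```text
t 29.85 p [ 0.578  -0.1809  0.1905] A 19.3 tilt 0.02 F [0.4 0.4 0.4] T [ 0.05 -0.03 -0.04] op 0.176 g 60.6 j6 0.73
xyz [ 0.03 -0.03  9.25] dr [ 0. -0. -0.]
tip [296.14918092 258.57094213] seat [295.54462446 270.24642281]
```

View pics/p7.png

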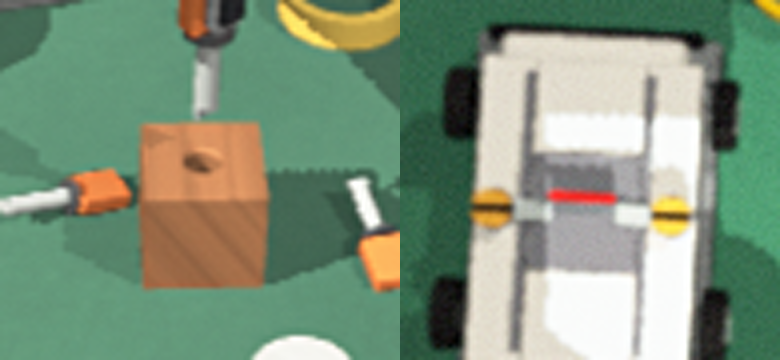

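The top view shows the hatch shut with both steel clips lying across its edges. The side view has the key over the hole at px (295.7,270); the look-alike keys lie on the mat, clear of the stand. I lower.

>>> send_rows(
  dr=[
    [0,0,0],
    [0,0,0],
    [0,0,0],
    [0,0,0],
    [0,0,0],
    [0,0,0],
    [0,0,0],
    [0,0,0],
  ],
  xyz=[
    [0,0,1.5],
    [0,0,2.5],
    [0,0,3.3],
    [0,0,4.1],
    [0,0,5],
    [0,0,6],
    [0,0,7],
    [0,0,7.8],
  ],
  jaw=[0,0,0,0,0,0,0,0],
)

```text
time_s: 30.95
eef_pos: [0.5777, -0.1807, 0.1115]
eef_rot: [-0.0, 0.986, 0.168, -0.0]
wrist_force: [-0.1, 0.2, -1.4]
opening: 0.179
grasp_force: 60.6
```

>>> send_rows(
  dr=[
    [0,0,0],
    [0,0,0],
    [0,0,0],
    [0,0,0],
    [0,0,0],
    [0,0,0],
    [0,0,0],
    [0,0,0],
  ],
  xyz=[
    [0,0,0.5],
    [0,0,0.9],
    [0,0,1.2],
    [0,0,1.4],
    [0,0,1.5],
    [0,0,1.5],
    [0,0,1.5],
    [0,0,1.5],
  ],
  jaw=[0,0,0,0,0,0,0,0],
)

```text
time_s: 31.95
eef_pos: [0.5779, -0.1808, 0.0973]
eef_rot: [0.0, 0.986, 0.168, 0.0]
wrist_force: [-0.8, 0.3, -0.8]
opening: 0.177
grasp_force: 60.9
```

>>> send_rows(
  dr=[
    [0,0,0],
    [0,0,0],
    [0,0,0],
    [0,0,0],
    [0,0,0],
    [0,0,0],
    [0,0,0],
    [0,0,0],
  ],
  xyz=[
    [0,0,0],
    [0,0,0],
    [0,0,0],
    [0,0,0],
    [0,0,0],
    [0,0,0],
    [0,0,0],
    [0,0,0],
  ],
  jaw=[25,35,45,55,55,55,55,55],
)

```text
time_s: 32.95
eef_pos: [0.5779, -0.1808, 0.0973]
eef_rot: [0.0, 0.986, 0.168, -0.0]
wrist_force: [0.6, -0.4, 0.3]
opening: 0.552
grasp_force: 0.0
```

>>> send_rows(
  dr=[
    [0,0,0],
    [0,0,0],
    [0,0,0],
    [0,0,0],
    [0,0,0],
    [0,0,0],
    [0,0,0],
    [0,0,0],
  ],
  xyz=[
    [0,0,-1],
    [0,0,-3],
    [0,0,-6],
    [0,0,-9],
    [0,0,-12],
    [0,0,-14],
    [0,0,-14],
    [0,0,-14],
  ],
  jaw=[55,55,55,55,55,55,55,55],
)

```text
time_s: 33.95
eef_pos: [0.5773, -0.1805, 0.2363]
eef_rot: [-0.001, 0.986, 0.168, -0.001]
wrist_force: [0.5, 1.4, -0.0]
opening: 0.551
grasp_force: 0.0
```

```bash
python3 - <<'E'
from h import *
st();s=ctrl.camera("side")
for n in("side0",):
    a=cv2.imread("pics/side0.png")[:,:,::-1].astype(int)
    for nm,i in(("before",a.astype(np.uint8).copy()),("now",s)):
        for x,y,ar,rc in blobs(i,(5,170,150),(16,255,255),(280,240,312,290)): print(nm,x,y,ar,rc)
        for b in ((225,150,255,172),(300,310,340,385),(310,215,352,245)):
            print(nm,cv2.mean(i[b[1]:b[3],b[0]:b[2]])[:3])
E
```

```text
t 33.95 p [ 0.5773 -0.1805  0.2363] A 19.3 tilt 0.09 F [ 0.5  1.4 -0. ] T [-0.03 -0.05  0.05] op 0.551 g 0.0 j6 0.73
before 295.5 262.4 195.0 ((296.0513916015625, 262.2919006347656), (14.263165473937988, 18.747976303100586), 72.89727020263672)
before (130.87424242424242, 142.0681818181818, 143.6560606060606)
before (149.31966666666665, 143.88833333333332, 128.93566666666666)
before (132.65238095238095, 137.6238095238095, 83.19285714285714)
now 295.6 262.5 203.0 ((296.04718017578125, 262.41510009765625), (14.285496711730957, 18.54367446899414), 74.05460357666016)
now (127.38939393939394, 138.26060606060605, 139.81969696969696)
now (164.95566666666667, 155.774, 140.885)
now (129.82063492063492, 134.7968253968254, 81.54126984126984)
```

```bash
python3 -c "
from bench import ctrl
print(ctrl.hand_in())"
```

```text
the job is handed in; nothing more can be done
None
```

I handed the job in at about 34 s: the hatch is shut, both screws are turned to their stops with the clips over the hatch, and the key is back upright and fully home in its stand. The arm never went near the jar, can or tape; the two small look-alike keys fell over early in the run and stayed on the mat.

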